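# Clamp the lubricator and take off its cap of unknown thread hand

### The job

Swing the clamp lever all the way down so that the brass lubricator in the holder is held by its foot, then unscrew that lubricator's knurled cap: nobody remembers whether it has a right- or left-hand thread, so try it both ways until you find which way it loosens, about a fifth of a turn. Lift the cap straight off and finish while holding it in the gripper, level and still, at least 5 cm above its seat and over the lubricator, with the clamp still down; leave the spare lubricator and its cap, the shovel, the copper pipe and the tilting bin alone.

Things in the scene. Friction and masses are not known exactly. Their poses are not given: they have to be found in the camera images.
- clamp_seat (a point): Point on the desk at the centre of the holder, where the clamped lubricator stands. Its axes are the holder's: the lever's hinge lies 70 mm towards -x and the lever runs towards +x, in a vertical plane at y = -36 mm. The holder is a plywood board 235 x 130 x 4 mm with a steel hinge bracket 42 mm high.
- clamp_lever (a joint): Angle of the clamp lever above level (rad): 0 is fully down, its rubber foot on the lubricator's flange (a hard stop); it starts raised 0.7 to 1.1. It stays where it is left, and takes about 2 to 4 N at the ball to move. Hinge axis level, 26 mm up. Raised, its bar (12 x 10 mm) stands 36 mm beside the cap's axis, in the fingers' way; down it is under 40 mm high.
- lever_ball (a point): Centre of the black ball (26 mm diameter) on the free end of the clamp lever, 180 mm from its hinge; press down on its top, following its arc. At 26 mm height when the clamp is down.
- lub_a: One of two outwardly identical fixed brass lubricators; either may be the one in the clamp (tell by its position on clamp_seat), the other is a spare to the robot's right. Origin: centre of its underside, z up, yaw arbitrary. Foot flange 80 mm diameter, 8 mm high; barrel 44 mm diameter up to the flat shoulder at 56 mm, where its cap sits; neck inside the cap to 71.5 mm.
- lub_b: One of two outwardly identical fixed brass lubricators; either may be the one in the clamp (tell by its position on clamp_seat), the other is a spare to the robot's right. Origin: centre of its underside, z up, yaw arbitrary. Foot flange 80 mm diameter, 8 mm high; barrel 44 mm diameter up to the flat shoulder at 56 mm, where its cap sits; neck inside the cap to 71.5 mm.
- lub_a_seat (a point): Centre of the shoulder of lub_a, 56 mm up. The hidden coarse thread may be of either hand. Tightening, the cap meets a hard stop within 3 to 20 degrees and the fingers slip round it. Loosening, it turns freely without rising; at 50 to 95 degrees from its start it lifts straight off (16 mm clears the neck); at 102 to 112 is another stop. Turned less, it lifts only 2 to 3 mm.
- lub_b_seat (a point): Centre of the shoulder of lub_b, 56 mm up. The hidden coarse thread may be of either hand. Tightening, the cap meets a hard stop within 3 to 20 degrees and the fingers slip round it. Loosening, it turns freely without rising; at 50 to 95 degrees from its start it lifts straight off (16 mm clears the neck); at 102 to 112 is another stop. Turned less, it lifts only 2 to 3 mm.
- cap_a: Loose brass cap of lub_a, 0.2 kg: knurled drum 40 mm diameter (the grip), 34 mm tall, with a 13 mm ball finial to 50.5 mm; a small dark bar on its top, on its +x side, shows its turning. Origin: centre of the drum's lower rim, z up its axis; seated at 56 mm height. Fingertips have room round it down to the shoulder. Which way it loosens cannot be seen; see its seat.
- cap_b: Loose brass cap of lub_b, 0.2 kg: knurled drum 40 mm diameter (the grip), 34 mm tall, with a 13 mm ball finial to 50.5 mm; a small dark bar on its top, on its +x side, shows its turning. Origin: centre of the drum's lower rim, z up its axis; seated at 56 mm height. Fingertips have room round it down to the shoulder. Which way it loosens cannot be seen; see its seat.
- clamp: The holder's board and bracket, fixed; origin as point clamp_seat.
- shovel: Bystander: loose black iron stoking shovel, 220 mm long, 18 mm high, lying flat beyond the work. Origin where shaft meets blade; the shaft runs 150 mm towards its -x.
- pipe_bend: Bystander: loose copper steam pipe with a right-angle bend, 15 mm pipe, legs about 120 and 110 mm, lying flat. Origin near the bend.
- bin_stand: Bystander: fixed wooden stand 120 x 150 mm, 93 mm high, of the tilting scrap bin. Origin: centre of its underside.
- bin_tray (a joint): Tilt of the wooden scrap bin (100 x 115 x 60 mm) on its pivot pin (rad), 0 level; leave it.
Things that resemble listed ones, but are neither listed nor needed, are in the scene too. What is shaped like the cap_a but blue or pink is not meant.

How it is judged:
By the outcome, as a careful person would: the job done as asked, in the order asked, and still so for the second after the job is handed in, while the arm keeps its last pose, push and grip.
It also fails if it takes over 51 s, if anything falls off the work surface, if the arm or the gripper's body presses on something with over 40 N, if the wrist force passes 120 N, or if a joint passes its speed limit or range.

### The arm

A 7-joint arm with a two-finger parallel gripper is mounted at the origin on the work surface. World frame = base frame: x ahead of the robot, y to its left, z up, the work surface at z = 0. Lengths are in m, angles in rad, forces in N, time in s.
With the tool pointing down it reaches from about 0.35 to 0.9 m from the base axis. Payload 8.1 kg.
Tool frame: the origin (TCP) lies midway between the tips of the shut fingers; the grasp point (between the pads) lies 19 mm behind it (arm.hold_point_z is the z of the grasp point in the tool frame, in m); z points along the fingers, y is the line along which they close (so a half turn about z gives the same grasp; the last joint's range is limited). The gripper opens to 92 mm and grips with 3 to 60 N. Pads are 19 mm wide; open, the fingers measure 130 mm over their backs; the gripper's body (75 mm by 190 mm) begins 47 mm behind the grasp point.
Start: joints at [1.149, 0.434, 0.025, 1.573, -0.012, 1.134, -0.075], TCP at [0.196, -0.594, 0.227] pointing down, gripper open.
Joint ranges: [-2.62, 2.62], [-0.44, 2.09], [-1.27, 1.32], [0.08, 2.57], [-1.32, 4.46], [0.12, 2], [-2.74, 2.74]. Speed limits (rad/s): [2.22, 2.22, 3.01, 3.01, 3.14, 3.14, 3.14].

### API

Orientations are given as a rotation vector (axis times angle).
In Python, from cell import arm, get_image, camera_params, job gives the robot as it stands.
- The arm moves only by the tool send_rows, never from a script. Its argument "deltas" is a list of rows, each a list of 3 entries, a list of its own where there are three numbers: the shift along the world's x, y, z in m, then the turn, a rotation vector about the world's x, y, z in rad, then the finger opening in m, from 0 to 0.0918. In form: [[[tx, ty, tz], [ax, ay, az], gripper], ...]. A call has exactly 10 rows; each row shifts and turns the commanded pose from where the row before left it; what a row does not reach is not made up. A row lasts 1/10 s, in which the tool goes at most 50 mm and 8.59 degrees, less where a joint would pass 70% of its speed; a pose out of reach is approached as far as the arm can. A call with a gripper value outside its range is refused whole. The fingers move at their own pace and stop on an object; "force" is the grip in N (left out, the last holds). Time passes only in rows, so rows that do not move let the fingers close, or fill a call up. It gives the time, the measured TCP pose, the force and the opening at its end, in the units of the state.
- arm.observe(): the state, without advancing time (a new reading comes with each control period).
- get_image(name): name is "scene" or "top" or "wrist"; returns the picture (480x640x3 uint8, red, green, blue); there is no depth.
- camera_params(name): a dict with "fov_y" (degrees; the focal length in pixels is half the picture's height over the tangent of half this angle, whatever the lens; pixels are square), "cx", "cy" (the principal point, pixels), "rvec" (rotation vector, rad) and "tvec" (3), from world to camera coordinates, as OpenCV has them. Camera axes: x right, y down, z forward; pixel columns grow to the right and rows downward; lengths in m; the calibration is good to about 2 mm. A picture is of the moment at which its call begins: read the wrist's pose just before it. camera_params takes no time and is no camera call; for the wrist camera it gives the pose at the moment of the call.
- job.sign_off(): hands the job in, once; it reports no verdict.
The state is a dict: "clock": time; "joints": joint angles; "dq": joint speeds; "joint_efforts": joint torques, N m; "position": TCP position; "ee_rot": TCP orientation; "force": force on the tool from outside, world axes, zero at the start; "ft_torque": the same for the moment, N m; "width": opening from 0.0 (shut) to 1.0 (fully open).
Only numpy, scipy, OpenCV 4.12 (cv2) and the standard library are available. Lean on these libraries where they do the work, as an engineer would, in place of code of your own. Each camera call takes 0.05 s, during which the arm holds its last target. There are 200 camera calls.

## Working session

There is one attempt and no reset: what is moved stays moved. The work goes in short steps, Python scripts to look and compute and a tool call to move; the robot and the scene stay as the last step left them, time stands still between calls to the robot, and variables do not carry over. Pictures are saved under pics/ and viewed, on a budget of 10 in all, crops included, one or two more only if the job needs it, and the job is handed in when it is done.

Besides the shell and the picture viewer there is one more tool, called after "Call:" in YAML: its name, and indented under it one key for each argument. send_rows: Moves the arm, as the interface text tells. Its arguments: {"type":"object","properties":{"deltas":{"type":"array","items":{"type":"array"}},"force":{"type":"number"}},"required":["deltas"]}

```bash
mkdir -p pics; cat > h.py <<'E'
import numpy as np, cv2
from cell import arm,get_image,camera_params,job
def cam(n):
    p=camera_params(n); f=240/np.tan(np.radians(p['fov_y'])/2)
    K=np.array([[f,0,p['cx']],[0,f,p['cy']],[0,0,1]]); R=cv2.Rodrigues(np.array(p['rvec'],float))[0]
    return K,R,np.array(p['tvec'],float)
def back(n,px,z,c=None):
    K,R,t=c or cam(n); d=R.T@np.linalg.inv(K)@np.array([px[0],px[1],1.]); o=-R.T@t
    return o+d*(z-o[2])/d[2]
def proj(n,P,c=None):
    K,R,t=c or cam(n); q=K@(R@np.array(P,float)+t); return q[:2]/q[2]
def snap(n,f,crop=None,scale=1):
    im=get_image(n)[:,:,::-1]; cv2.imwrite('pics/raw_'+f,im)
    if crop: x0,y0,x1,y1=crop; im=im[y0:y1,x0:x1]
    cv2.imwrite('pics/'+f,cv2.resize(im,None,fx=scale,fy=scale,interpolation=cv2.INTER_CUBIC))
E
python3 - <<'E'
from h import *
snap('top','top1.png');snap('scene','scene1.png')
print(arm.observe(),arm.hold_point_z)
for n in('top','scene'):
    p=camera_params(n);K,R,t=cam(n);print(n,p['fov_y'],-R.T@t,R[2])
E
```

```text
{'clock': 0.1, 'joints': array([ 1.14941359,  0.43512437,  0.02500895,  1.57400015, -0.01158524,
        1.13403112, -0.07507545]), 'dq': array([ 1.44231986e-04, -1.34851121e-03,  1.70021473e-03, -2.15756966e-03,
        1.89562601e-03,  1.42549827e-03, -3.64659029e-06]), 'joint_efforts': array([ 4.46139195e-03, -6.69129896e+01,  9.88751985e-01, -3.15145755e+01,
       -6.05365983e-02,  3.74718010e-02,  2.77576724e-06]), 'position': array([ 0.19566065, -0.59309366,  0.22604416]), 'ee_rot': array([-3.10043793e+00, -4.98298724e-01,  5.93744284e-04]), 'force': array([-0.29521033, -0.23938445, -0.2980939 ]), 'ft_torque': array([0.01196154, 0.03596502, 0.01268999]), 'width': 0.9957902876233208} -0.0188
top 54.67955874709027 [ 0.45898542 -0.00996816  0.95608722] [ 0.14903167  0.01584439 -0.98870548]
scene 52.287871063983104 [1.12980905 0.21046705 0.85413733] [-0.54684684 -0.21439034 -0.80931781]
```

View pics/top1.png

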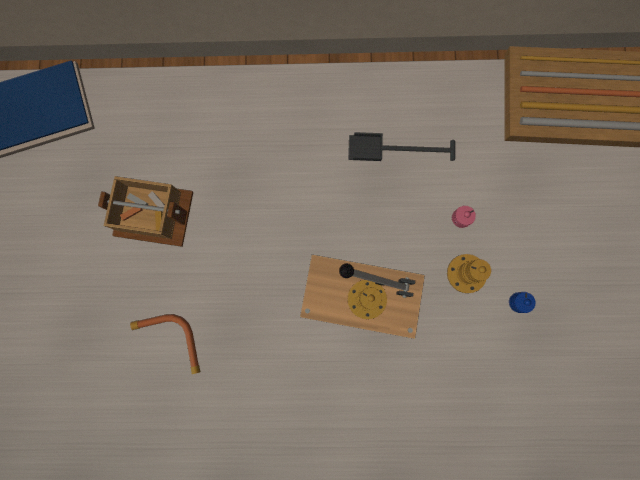

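View pics/scene1.png

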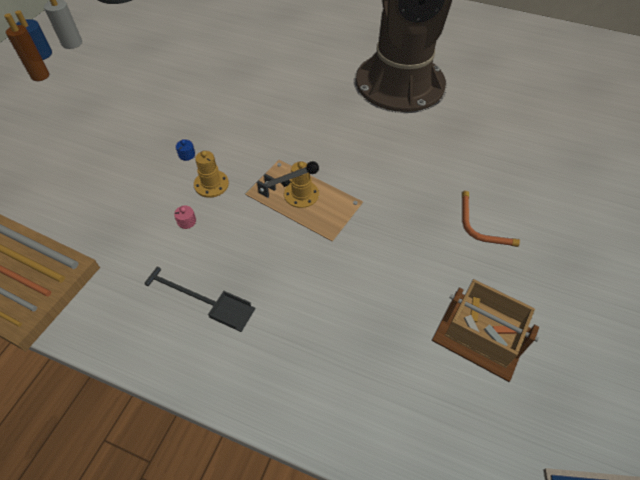

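The top view shows the brass lubricator on the holder at (368,298), with the ball at (347,271) and the hinge near (405,288). The things that could be mistaken for its cap are the spare's brass cap (478,270), the pink one (464,216) and the blue one (522,302). The one on the board is the one I want, and I'll check it in a close crop.

```bash
python3 - <<'E'
from h import *
im=cv2.imread('pics/raw_top1.png')[245:345,295:430]
cv2.imwrite('pics/c1.png',cv2.resize(im,None,fx=5.9,fy=5.9,interpolation=cv2.INTER_CUBIC))
c=cam('top')
for px in[(313,256),(424,271),(415,337),(302,319)]:print('corner',back('top',px,.004,c))
print('mean',np.mean([back('top',px,.004,c) for px in[(313,256),(424,271),(415,337),(302,319)]],0))
for h in(.06,.09,.12,.15,.18):print('ball',h,back('top',(347,271),h,c))
print('finial',back('top',(370,296),.106,c),'flange',back('top',(367,300),.012,c))
E
```

```text
corner [0.56842421 0.01533992 0.004     ]
corner [ 0.53405923 -0.21134945  0.004     ]
corner [ 0.40203074 -0.18712414  0.004     ]
corner [0.44053569 0.03913053 0.004     ]
mean [ 0.48626247 -0.08600078  0.004     ]
ball 0.06 [ 0.53184484 -0.05145606  0.06      ]
ball 0.09 [ 0.52940559 -0.05006709  0.09      ]
ball 0.12 [ 0.52696634 -0.04867813  0.12      ]
ball 0.15 [ 0.52452708 -0.04728916  0.15      ]
ball 0.18 [ 0.52208783 -0.04590019  0.18      ]
finial [ 0.48206426 -0.08999728  0.106     ] flange [ 0.47670346 -0.09257629  0.012     ]
```

View pics/c1.png

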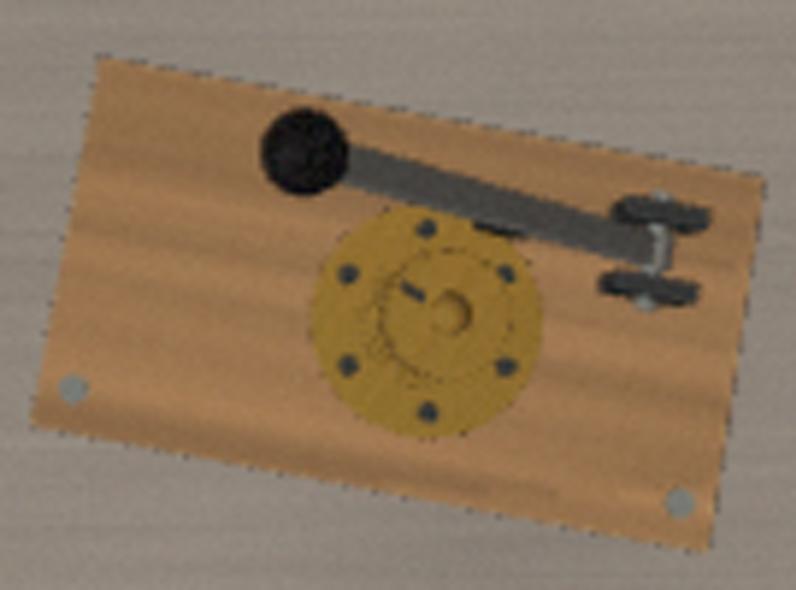

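```bash
python3 - <<'E'
from h import *
c=cam('top')
u=lambda x,y:(x/5.9+295,y/5.9+245)
C=[back('top',u(*p),.004,c)[:2] for p in[(98,57),(763,177),(710,550),(32,427)]]
d=(C[0]-C[1]+C[3]-C[2]); yaw=np.arctan2(d[1],d[0]); print('yaw',np.degrees(yaw),np.linalg.norm(C[0]-C[1]),np.linalg.norm(C[1]-C[2]))
ux=np.array([np.cos(yaw),np.sin(yaw)]);uy=np.array([-ux[1],ux[0]])
fl=back('top',u(426.5,321),.008,c);fin=back('top',u(452,312),.1,c);print('flange',fl,'finial',fin)
seat=(fl[:2]+fin[:2])/2; H=seat-.07*ux-.036*uy
th=.8
for _ in range(20):
    b=back('top',u(305,152),.026+.18*np.sin(th),c); r=(b[:2]-H)@ux; th=np.arccos(r/.18)
print('hinge',H,'th',th,'ball',b,'lat',(b[:2]-H)@uy)
for a in np.linspace(th,0,9):print(round(a,3),H+.18*np.cos(a)*ux,.039+.18*np.sin(a))
# cross-check ball & cap in scene cam
for P in (b,[*seat,.1],[*seat,.008]):print('scene px',proj('scene',P))
mk=back('top',u(413,291),.091,c);print('mark',mk,np.degrees(np.arctan2(*(mk[:2]-seat)[::-1])))
E
```

```text
yaw 78.9762173620748 0.23423138231923032 0.1284948463790909
flange [ 0.47796021 -0.09354273  0.008     ] finial [ 0.47877411 -0.09339514  0.1       ]
hinge [ 0.50031773 -0.16906108] th 0.8038558380510771 ball [ 0.52448863 -0.04651329  0.15560669] lat -0.00029174516917724187
0.804 [ 0.52420227 -0.04645751] 0.16860668517275348
0.703 [ 0.52656784 -0.03431459] 0.15542300729355515
0.603 [ 0.5286686  -0.02353102] 0.14106483828839428
0.502 [ 0.53048335 -0.01421558] 0.12567702531827155
0.402 [ 0.53199379 -0.00646224] 0.10941480273249221
0.301 [ 5.33184676e-01 -3.49215806e-04] 0.0924422260434454
0.201 [0.53404399 0.00406182] 0.0749305169122908
0.1 [0.53456308 0.00672636] 0.057056335841562195
0.0 [0.53473669 0.00761754] 0.039
scene px [311.30317525 167.06860179]
scene px [299.33156935 164.21791751]
scene px [300.40876574 192.51127749]
mark [ 0.48567935 -0.08227699  0.091     ] 56.84165842860864
```

Call:
send_rows:
  deltas:
    - [[0.0164,0.0274,0],[0,0,0.053],0]
    - [[0.0164,0.0274,0],[0,0,0.053],0]
    - [[0.0164,0.0274,0],[0,0,0.053],0]
    - [[0.0164,0.0274,0],[0,0,0.053],0]
    - [[0.0164,0.0274,0],[0,0,0.053],0]
    - [[0.0164,0.0274,0],[0,0,0.053],0]
    - [[0.0164,0.0274,0],[0,0,0.053],0]
    - [[0.0164,0.0274,0],[0,0,0.053],0]
    - [[0.0164,0.0274,0],[0,0,0.053],0]
    - [[0.0164,0.0274,0],[0,0,0.053],0]
  force: 20

```text
clock: 1.1
position: [0.3602, -0.3183, 0.2266]
ee_rot: [-2.861, -1.296, 0.0]
force: [-0.1, 0.6, 0.6]
width: 0.181
```

Call:
send_rows:
  deltas:
    - [[0.0164,0.0274,0],[0,0,0.053],0]
    - [[0.0164,0.0274,0],[0,0,0.053],0]
    - [[0.0164,0.0274,0],[0,0,0.053],0]
    - [[0.0164,0.0274,0],[0,0,0.053],0]
    - [[0.0164,0.0274,0],[0,0,0.053],0]
    - [[0.0164,0.0274,0],[0,0,0.053],0]
    - [[0.0164,0.0274,-0.005],[0,0,0.053],0]
    - [[0.0164,0.0274,-0.005],[0,0,0.053],0]
    - [[0.0164,0.0274,-0.005],[0,0,0.053],0]
    - [[0.0164,0.0274,-0.005],[0,0,0.053],0]

```text
clock: 2.1
position: [0.5242, -0.0445, 0.2063]
ee_rot: [-2.422, -2.0, 0.001]
force: [0.3, 0.1, -0.2]
width: 0.007
```

Call:
send_rows:
  deltas:
    - [[0,-0.0005,-0.009],[0,0,0],0]
    - [[0,-0.0005,-0.009],[0,0,0],0]
    - [[0,-0.0005,-0.009],[0,0,0],0]
    - [[0,-0.0005,-0.009],[0,0,0],0]
    - [[0.0008,0.004,-0.005],[0,0,0],0]
    - [[0.0008,0.004,-0.005],[0,0,0],0]
    - [[0.0008,0.004,-0.005],[0,0,0],0]
    - [[0.0007,0.0036,-0.0048],[0,0,0],0]
    - [[0.0007,0.0036,-0.0048],[0,0,0],0]
    - [[0.0007,0.0036,-0.0048],[0,0,0],0]

```text
clock: 3.1
position: [0.5286, -0.0238, 0.1412]
ee_rot: [-2.424, -1.999, -0.001]
force: [-1.0, 2.4, 1.6]
width: 0.009
```

Call:
send_rows:
  deltas:
    - [[0.0009,0.0047,-0.0077],[0,0,0],0]
    - [[0.0009,0.0047,-0.0077],[0,0,0],0]
    - [[0.0008,0.0039,-0.0081],[0,0,0],0]
    - [[0.0008,0.0039,-0.0081],[0,0,0],0]
    - [[0.0006,0.003,-0.0085],[0,0,0],0]
    - [[0.0006,0.003,-0.0085],[0,0,0],0]
    - [[0.0004,0.0022,-0.0088],[0,0,0],0]
    - [[0.0004,0.0022,-0.0088],[0,0,0],0]
    - [[0.0003,0.0013,-0.009],[0,0,0],0]
    - [[0.0003,0.0013,-0.009],[0,0,0],0]

```text
clock: 4.1
position: [0.5342, 0.0054, 0.0563]
ee_rot: [-2.424, -1.998, 0.001]
force: [0.8, 1.1, 1.5]
width: 0.005
```

Call:
send_rows:
  deltas:
    - [[0.0001,0.0005,-0.004],[0,0,0],0]
    - [[0.0001,0.0004,-0.004],[0,0,0],0]
    - [[0,0,-0.003],[0,0,0],0]
    - [[0,0,-0.003],[0,0,0],0]
    - [[0,0,-0.002],[0,0,0],0]
    - [[0,0,-0.001],[0,0,0],0]
    - [[0,0,-0.001],[0,0,0],0]
    - [[0,0,0],[0,0,0],0]
    - [[0,0,0],[0,0,0],0]
    - [[0,0,0],[0,0,0],0]

```text
clock: 5.1
position: [0.5347, 0.0063, 0.0392]
ee_rot: [2.424, 1.998, 0.0]
force: [-0.2, 1.0, 0.8]
width: 0.003
```

```bash
python3 - <<'E'
from h import *
snap('scene','s2.png',(220,120,420,270),4)
o=arm.observe();print(o['position'],o['force'])
E
```

```text
[0.53465604 0.00628779 0.03921448] [-0.82451329  0.66110171  0.34712467]
```

View pics/s2.png

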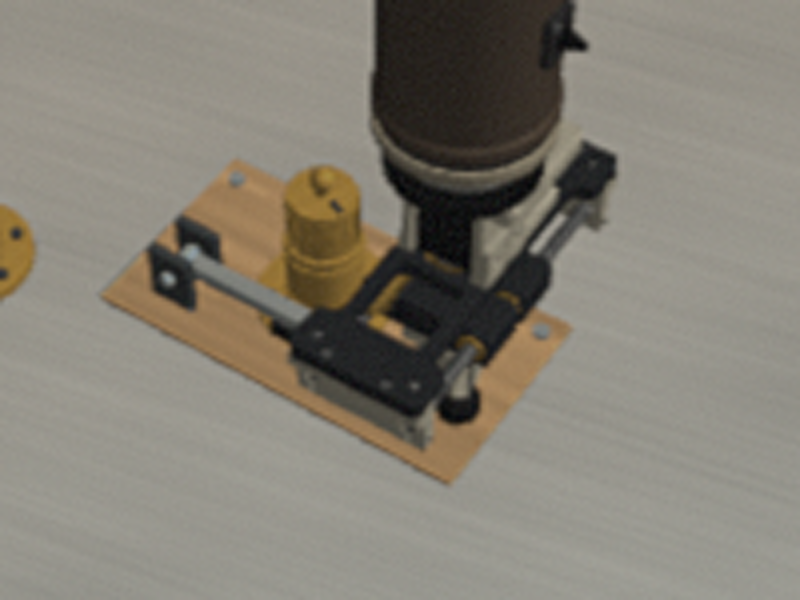

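The lever bar now lies nearly level, with the ball under the fingertips at crop (460,405). I'll press a little further to feel the stop.

Call:
send_rows:
  deltas:
    - [[0,0,-0.001],[0,0,0],0]
    - [[0,0,-0.001],[0,0,0],0]
    - [[0,0,-0.001],[0,0,0],0]
    - [[0,0,0],[0,0,0],0]
    - [[0,0,0],[0,0,0],0]
    - [[0,0,0],[0,0,0],0]
    - [[0,0,0],[0,0,0],0]
    - [[0,0,0],[0,0,0],0]
    - [[0,0,0],[0,0,0],0]
    - [[0,0,0],[0,0,0],0]

```text
clock: 6.15
position: [0.5349, 0.0064, 0.038]
ee_rot: [2.423, 1.997, 0.001]
force: [-7.8, 0.0, 27.3]
width: 0.006
```

Call:
send_rows:
  deltas:
    - [[0,0,0.01],[0,0,0],0]
    - [[0,0,0.02],[0,0,0],0]
    - [[0,0,0.03],[0,0,0],0]
    - [[0,0,0.04],[0,0,0],0]
    - [[0,0,0.03],[0,0,0],0]
    - [[-0.0113,-0.02,0.022],[0,0,0],0.09]
    - [[-0.0113,-0.02,0],[0,0,0],0.09]
    - [[-0.0113,-0.02,0],[0,0,0],0.09]
    - [[-0.0113,-0.02,0],[0,0,0],0.09]
    - [[-0.0113,-0.02,0],[0,0,0],0.09]

```text
clock: 7.15
position: [0.4773, -0.0946, 0.1882]
ee_rot: [2.424, 1.998, -0.0]
force: [1.2, -0.0, 0.2]
width: 0.392
```

```bash
python3 - <<'E'
from h import *
c=cam('wrist');o=arm.observe();snap('wrist','w1.png')
print(o['position'],o['force'],o['joints'],o['width'])
S=(.4784,-.0935)
for P in([*S,.106],[*S,.09],[S[0]+.02,S[1],.09],[.4857,-.0823,.091]):print(proj('wrist',P,c))
K,R,t=c;print(-R.T@t,R[2])
E
```

```text
[ 0.47733135 -0.09459294  0.18819761] [ 1.18139263 -0.00364485  0.23812384] [ 0.45780521  0.29264999 -0.45896751  1.92350456  0.15698253  0.96017044
 -0.2669159 ] 0.39225629256389155
[318.91003446 246.46833257]
[318.91541655 240.60855667]
[346.29437541 235.46307882]
[326.01711713 224.02709433]
[ 0.49092745 -0.02925114  0.34559699] [-0.04714706 -0.24485794 -0.96841197]
```

View pics/w1.png

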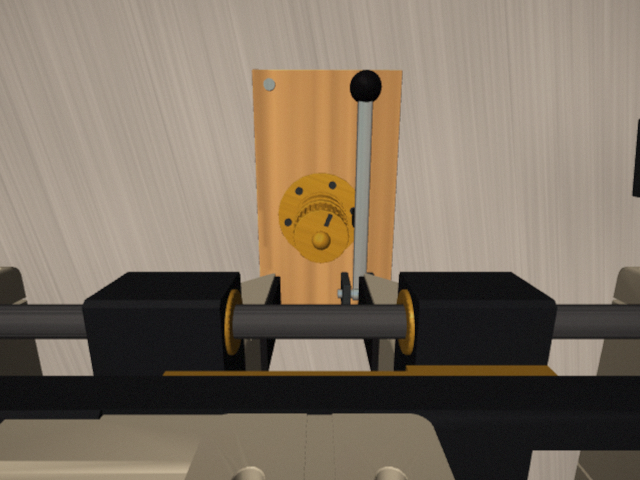

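The wrist view shows the lever down alongside the lubricator, with the ball at (366,86). The finial is at (321,240), a few pixels from where I predicted it.

```bash
python3 - <<'E'
from h import *
print('finial',back('wrist',(321,240),.1),'ball',back('wrist',(366,86),.026))
im=cv2.imread('pics/raw_w1.png');hsv=cv2.cvtColor(im,cv2.COLOR_BGR2HSV)
print(hsv[250,310],hsv[120,300],hsv[185,320])
E
```

```text
finial [ 0.47817339 -0.09482466  0.1       ] ball [0.53534764 0.00577928 0.026     ]
[ 19 207 175] [ 16 145 194] [ 20 214 181]
```

Call:
send_rows:
  deltas:
    - [[0,0,-0.01],[0,0,0],0.09]
    - [[0,0,-0.01],[0,0,0],0.09]
    - [[0,0,-0.01],[0,0,0],0.09]
    - [[0,0,-0.01],[0,0,0],0.09]
    - [[0,0,0],[0,0,0],0.09]
    - [[0,0,0],[0,0,0],0.09]
    - [[0,0,0],[0,0,0],0.09]
    - [[0,0,0],[0,0,0],0.09]
    - [[0,0,0],[0,0,0],0.09]
    - [[0,0,0],[0,0,0],0.09]

```text
clock: 8.2
position: [0.4782, -0.0937, 0.1484]
ee_rot: [2.424, 1.998, 0.0]
force: [-0.5, -0.4, -0.1]
width: 0.983
```

Call:
send_rows:
  deltas:
    - [[0,0,-0.0145],[0,0,0],0.09]
    - [[0,0,-0.0145],[0,0,0],0.09]
    - [[0,0,-0.0145],[0,0,0],0.09]
    - [[0,0,-0.0145],[0,0,0],0.09]
    - [[0,0,-0.0145],[0,0,0],0.09]
    - [[0,0,-0.0145],[0,0,0],0.09]
    - [[0,0,0],[0,0,0],0.03]
    - [[0,0,0],[0,0,0],0.03]
    - [[0,0,0],[0,0,0],0.03]
    - [[0,0,0],[0,0,0],0.03]
  force: 15

```text
clock: 9.2
position: [0.4786, -0.0937, 0.0619]
ee_rot: [2.424, 1.997, 0.001]
force: [0.1, -0.1, 1.7]
width: 0.685
```

Call:
send_rows:
  deltas:
    - [[0,0,0],[0,0,0],0.03]
    - [[0,0,0],[0,0,0],0.03]
    - [[0,0,0],[0,0,0],0.03]
    - [[0,0,0],[0,0,0],0.03]
    - [[0,0,0],[0,0,0],0.03]
    - [[0,0,0],[0,0,0],0.03]
    - [[0,0,0],[0,0,0],0.03]
    - [[0,0,0],[0,0,0],0.03]
    - [[0,0,0],[0,0,0],0.03]
    - [[0,0,0],[0,0,0],0.03]

```text
clock: 10.2
position: [0.4782, -0.0937, 0.0613]
ee_rot: [2.424, 1.998, 0.0]
force: [-1.0, -0.0, 4.6]
width: 0.429
```

```bash
python3 - <<'E'
from h import *
o=arm.observe();print(o['position'],o['force'],o['ft_torque'],o['joints'],o['width'])
E
```

```text
[ 0.47824931 -0.09367218  0.06133238] [-1.00854807 -0.04302393  4.64842179] [-0.05801506  0.0839305   0.03488834] [ 0.38866926  0.46659723 -0.39811124  2.05771507  0.28535299  0.66873563
 -0.3888888 ] 0.4292270656804017
```

Call:
send_rows:
  deltas:
    - [[0,0,0],[0,0,0.05],0.03]
    - [[0,0,0],[0,0,0.05],0.03]
    - [[0,0,0],[0,0,0.05],0.03]
    - [[0,0,0],[0,0,0.05],0.03]
    - [[0,0,0],[0,0,0.05],0.03]
    - [[0,0,0],[0,0,0.05],0.03]
    - [[0,0,0],[0,0,0.05],0.03]
    - [[0,0,0],[0,0,0.05],0.03]
    - [[0,0,0],[0,0,0.05],0.03]
    - [[0,0,0],[0,0,0],0.03]

```text
clock: 11.2
position: [0.48, -0.0944, 0.0615]
ee_rot: [1.915, 2.487, 0.003]
force: [4.7, -2.7, -1.1]
width: 0.435
```

```bash
python3 - <<'E'
from h import *
o=arm.observe();print(o['position'],o['ee_rot'],o['force'],o['ft_torque'],o['joints'],o['width'])
snap('wrist','w2.png',(200,130,440,310),3.3)
E
```

```text
[ 0.48001443 -0.09435455  0.06145416] [1.91549404 2.48655946 0.00322162] [ 4.74825405 -2.66201    -1.09902496] [-0.59682158 -1.30798039 -0.38216232] [ 0.47778786  0.48867251 -0.51624202  2.04871671  0.37227989  0.6907914
 -0.02028507] 0.43460186626777314
```

View pics/w2.png

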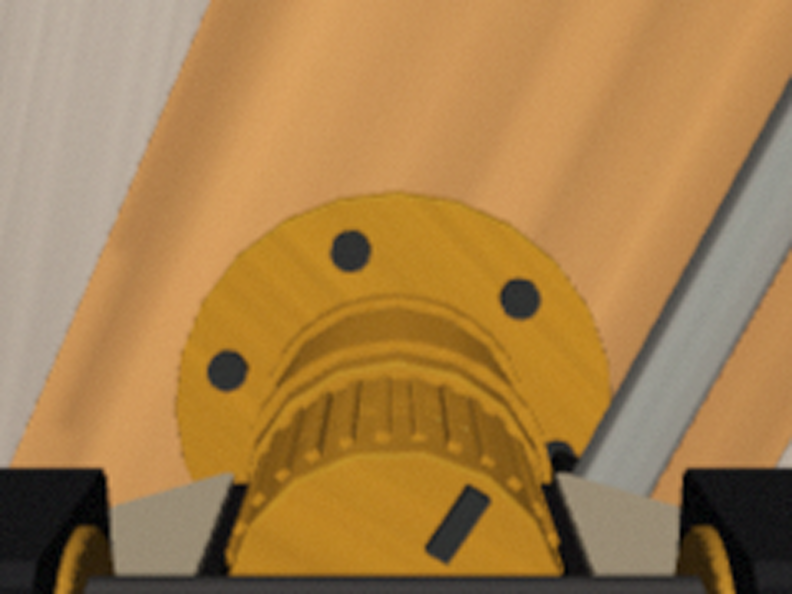

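```bash
python3 - <<'E'
from h import *
S=np.array((.4785,-.0943))
c=cam('wrist')
a=lambda v:np.degrees(np.arctan2(v[1],v[0]))
m=back('wrist',(338.8,288.5),.091,c);print(m,a(m[:2]-S))
p=back('wrist',(483/3.3+200,490/3.3+130),.091,c)-back('wrist',(435/3.3+200,555/3.3+130),.091,c);print('bar dir',a(p))
# flange bolts for slip comparison
print(a(cam('wrist')[1][0]))
c=cam('top');u=lambda x,y:(x/5.9+295,y/5.9+245)
p=back('top',u(402,283),.091,c)-back('top',u(424,299),.091,c);print('start bar dir',a(p))
E
```

```text
[ 0.48406133 -0.07765174  0.091     ] 71.52815498018302
bar dir 70.59916381850046
14.749200817491255
start bar dir 53.011939364850555
```

The bar on the cap turned only about 16° while the tool turned 26°. A resisting torque of 0.38 N m shows the cap hit its stop and the fingers slipped, so counter-clockwise tightens. Now I'll turn clockwise, to about 75° past the start.

Call:
send_rows:
  deltas:
    - [[0,0,0],[0,0,-0.08],0.03]
    - [[0,0,0],[0,0,-0.08],0.03]
    - [[0,0,0],[0,0,-0.08],0.03]
    - [[0,0,0],[0,0,-0.08],0.03]
    - [[0,0,0],[0,0,-0.08],0.03]
    - [[0,0,0],[0,0,-0.08],0.03]
    - [[0,0,0],[0,0,-0.08],0.03]
    - [[0,0,0],[0,0,-0.08],0.03]
    - [[0,0,0],[0,0,-0.08],0.03]
    - [[0,0,0],[0,0,0],0.03]
  force: 20

```text
clock: 12.25
position: [0.4781, -0.0934, 0.0613]
ee_rot: [2.673, 1.65, 0.0]
force: [-1.3, 0.1, 6.1]
width: 0.431
```

```bash
python3 - <<'E'
from h import *
o=arm.observe();print(o['position'],o['ee_rot'],o['force'],o['ft_torque'],o['joints'],o['width'])
E
```

```text
[ 0.47814012 -0.09342046  0.06133232] [2.67309358e+00 1.65013306e+00 2.01326649e-04] [-1.30284722  0.11217689  6.13813477] [ 0.07389029  0.1063274  -0.06115419] [ 0.33350306  0.4561996  -0.32584922  2.06239068  0.23315099  0.65702409
 -0.61153689] 0.4310503188824701
```

Turned 41° with almost no torque, so clockwise loosens. I'll go another 50°.

Call:
send_rows:
  deltas:
    - [[0,0,0],[0,0,-0.1],0.03]
    - [[0,0,0],[0,0,-0.1],0.03]
    - [[0,0,0],[0,0,-0.1],0.03]
    - [[0,0,0],[0,0,-0.1],0.03]
    - [[0,0,0],[0,0,-0.1],0.03]
    - [[0,0,0],[0,0,-0.1],0.03]
    - [[0,0,0],[0,0,-0.1],0.03]
    - [[0,0,0],[0,0,-0.1],0.03]
    - [[0,0,0],[0,0,-0.08],0.03]
    - [[0,0,0],[0,0,0],0.03]

```text
clock: 13.25
position: [0.4778, -0.0932, 0.0613]
ee_rot: [-3.121, -0.355, 0.001]
force: [-1.3, 1.1, 7.3]
width: 0.433
```

```bash
python3 - <<'E'
from h import *
o=arm.observe();print(o['position'],o['ee_rot'],o['force'],o['ft_torque'],o['joints'],o['width'])
snap('wrist','w3.png',(200,130,440,310),3.3)
c=cam('wrist');S=np.array((.4785,-.0943))
for a in (-20,-30):print(a,(proj('wrist',[S[0]+.0135*np.cos(np.radians(a)),S[1]+.0135*np.sin(np.radians(a)),.091],c)-[200,130])*3.3)
E
```

```text
[ 0.47782341 -0.09318855  0.06131733] [-3.12131767e+00 -3.54710177e-01  6.94656234e-04] [-1.28072964  1.06182357  7.29880216] [ 0.30610796  0.48697406 -0.10377672] [ 0.15234886  0.43536976 -0.09015385  2.07776353  0.06419452  0.63146452
 -1.32577723] 0.43300678139145815
-20 [466.09220799 561.81930334]
-30 [482.1380411  573.64672507]
```

View pics/w3.png

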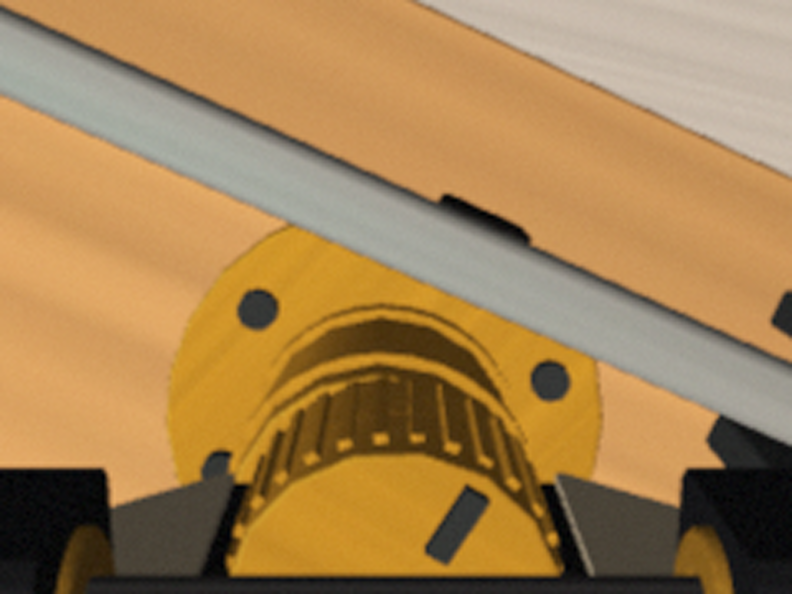

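The bar stayed fixed in the gripper view at crop (458,523), so the cap turned the whole 92° with the tool, which puts it about 75° past its start. Next comes a slow lift.

Call:
send_rows:
  deltas:
    - [[0,0,0],[0,0,0],0.03]
    - [[0,0,0],[0,0,0],0.03]
    - [[0,0,0.001],[0,0,0],0.03]
    - [[0,0,0.001],[0,0,0],0.03]
    - [[0,0,0.001],[0,0,0],0.03]
    - [[0,0,0.001],[0,0,0],0.03]
    - [[0,0,0.001],[0,0,0],0.03]
    - [[0,0,0.001],[0,0,0],0.03]
    - [[0,0,0.001],[0,0,0],0.03]
    - [[0,0,0],[0,0,0],0.03]
  force: 30

```text
clock: 14.3
position: [0.4778, -0.0934, 0.0682]
ee_rot: [-3.121, -0.359, 0.001]
force: [-2.4, 3.0, -3.3]
width: 0.433
```

```bash
python3 - <<'E'
from h import *
o=arm.observe();print(o['position'],o['force'],o['ft_torque'],o['width'])
E
```

```text
[ 0.477793   -0.09342164  0.06817507] [-2.40085239  2.97793921 -3.26677244] [0.66773912 0.58536145 0.04246336] 0.4327155181172728
```

It rose 7 mm with about 3 N of load, so it is free. I'll keep lifting straight up.

Call:
send_rows:
  deltas:
    - [[0,0,0.003],[0,0,0],0.03]
    - [[0,0,0.004],[0,0,0],0.03]
    - [[0,0,0.006],[0,0,0],0.03]
    - [[0,0,0.01],[0,0,0],0.03]
    - [[0,0,0.012],[0,0,0],0.03]
    - [[0,0,0.012],[0,0,0],0.03]
    - [[0,0,0.01],[0,0,0],0.03]
    - [[0,0,0.008],[0,0,0],0.03]
    - [[0,0,0.004],[0,0,0],0.03]
    - [[0,0,0.002],[0,0,0],0.03]

```text
clock: 15.3
position: [0.4782, -0.0937, 0.1396]
ee_rot: [3.121, 0.358, 0.001]
force: [0.8, 0.3, -2.4]
width: 0.43
```

Call:
send_rows:
  deltas:
    - [[0,0,0],[0,0,0],0.03]
    - [[0,0,0],[0,0,0],0.03]
    - [[0,0,0],[0,0,0],0.03]
    - [[0,0,0],[0,0,0],0.03]
    - [[0,0,0],[0,0,0],0.03]
    - [[0,0,0],[0,0,0],0.03]
    - [[0,0,0],[0,0,0],0.03]
    - [[0,0,0],[0,0,0],0.03]
    - [[0,0,0],[0,0,0],0.03]
    - [[0,0,0],[0,0,0],0.03]

```text
clock: 16.3
position: [0.4781, -0.0936, 0.1392]
ee_rot: [3.121, 0.359, 0.0]
force: [0.1, -0.7, -3.1]
width: 0.433
```

```bash
python3 - <<'E'
from h import *
o=arm.observe();print(o['position'],o['force'],o['ft_torque'],o['width'],np.abs(o['dq']).max())
snap('scene','s3.png',(180,80,420,270),3.3)
E
```

```text
[ 0.47809443 -0.09361046  0.13916343] [ 0.09498863 -0.66864295 -3.14317355] [0.04421031 0.02882275 0.01040781] 0.43298488404035346 0.0012457415139357443
```

View pics/s3.png

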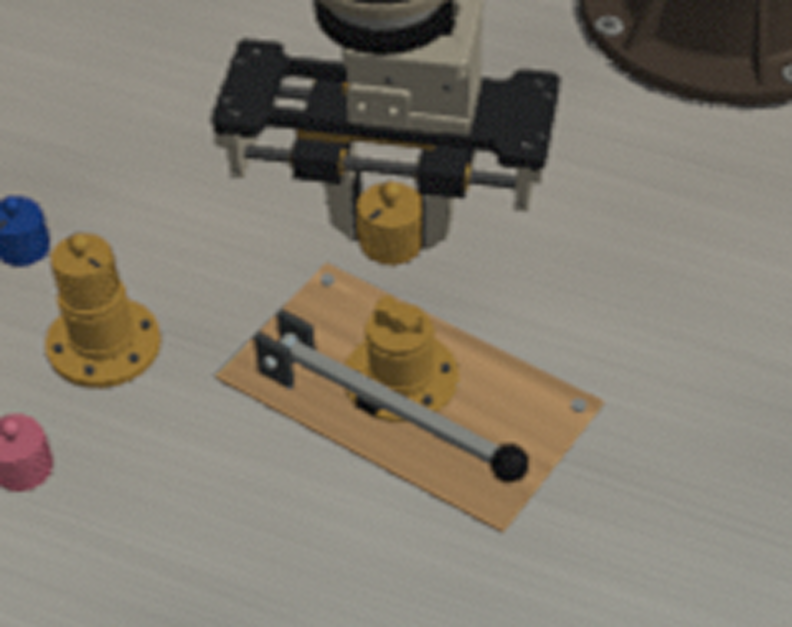

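The cap is in the gripper, level, at crop (390,225), above the bare neck at (400,320). The lever is down with its ball at (510,462), and the spare is untouched. The lift is 78 mm, so I'm handing in.

```bash
python3 -c "
from h import *
job.sign_off()"
```

```text
the job is handed in; nothing more can be done
```

The clamp is down and the cap is off. I handed the job in at about 16 s with the cap held still in the gripper, about 78 mm above its seat and over the lubricator.

- **Clamp:** I pressed the lever along its arc until it met its hard stop, at 27 N. The last picture still shows it down.
- **Thread:** Counter-clockwise, the cap stopped after about 16° with 0.38 N m of resistance, and the fingers slipped. Clockwise it turned freely, so the thread is left-hand. I turned it about 75° past its start.
- **Lift:** It came straight up with about 3 N of load.
- **Last checks:** The last picture shows the cap level in the gripper above the bare neck. The finger opening held at about 40 mm and the arm was still. The spare lubricator was in place in that picture. The arm went nowhere near the shovel, pipe or bin, but I did not photograph them again.
- **Disagreements:** The top and wrist cameras differed by about 1.5 mm on the cap's centre, so I gripped at a point between the two. The cap's turning angles were read from its dark bar and are good to a few degrees.

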